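Complete and close up a row of drive modules

ROBOT

A 7-joint arm with a two-finger parallel gripper is mounted at the origin on the work surface. World frame = base frame: x ahead of the robot, y to its left, z up, the work surface at z = 0. Lengths are in m, angles in rad, forces in N, time in s.
With the tool pointing down it reaches from about 0.4 to 0.85 m from the base axis. Payload 10.4 kg.
Tool frame: the origin (TCP) lies between the finger pads; the fingertips stand 19 mm ahead of it and the grasp point (between the pads) is the TCP (manip.tips_ahead is the distance from the TCP to the fingertips, in m); z points along the fingers, y is the line along which they close (so a half turn about z gives the same grasp; the last joint's range is limited). The gripper opens to 85 mm and grips with 20 to 120 N. Pads are 22 mm wide; open, the fingers measure 114 mm over their backs; the gripper's body (76 mm by 85 mm) begins 54 mm behind the grasp point. The pads swing forward as they close: fully open they stand 13 mm farther back than shut.
Start: joints at [-1.357, 0.332, -0.065, 1.46, 0.022, 1.35, -0.088], TCP at [0.147, 0.608, 0.215] pointing down, gripper open.
Joint ranges: [-2.6, 2.6], [-0.5, 2.12], [-1.47, 1.34], [0.16, 2.42], [-1.27, 4.41], [0.06, 2.06], [-2.6, 2.6]. Speed limits (rad/s): [2.22, 2.22, 2.79, 2.79, 3.14, 3.14, 3.14].

INTERFACE

Orientations are given as a unit quaternion [x, y, z, w].
In Python, from workcell import manip, viewer gives the robot as it stands.
- The arm moves only by the tool arm_command, never from a script. Its argument "series" is text: rows parted by semicolons, each of 5 numbers parted by spaces: the closure, from 0 (fully open) to 1 (shut), then the shift along the tool's x, y, z normalised to -1 to 1, where 1 is 0.4 m, then the turn about the tool's z normalised to -1 to 1, where 1 is 180 degrees. In form: jaw tx ty tz spin; .... A call has exactly 10 rows; each row shifts and turns the commanded pose from where the row before left it, along the tool's axes as they then stand; what a row does not reach is not made up. A row lasts 1/8 s, in which the tool goes at most 62.5 mm and 10.7 degrees, less where a joint would pass 70% of its speed; a pose out of reach is approached as far as the arm can. A call with a number of a shift or a turn outside -1 to 1 is refused whole. A call with a gripper value outside its range is refused whole. The fingers move at their own pace and stop on an object; "newtons" is the grip in N (left out, the last holds). Time passes only in rows, so rows that do not move let the fingers close, or fill a call up. It gives the time, the measured TCP pose, the force, the opening and the grip force at its end, in the units of the state.
- manip.get_obs(): the state, without advancing time (a new reading comes with each control period).
- viewer.camera(name): name is "scene" or "side" or "wrist"; returns a dict with "pixels" (480x640x3 uint8, red, green, blue), "intrinsics" (3x3 intrinsics, pixels), "D" ([k1, k2, p1, p2, k3] as OpenCV has them; the pictures are not rectified), "extrinsics" (4x4, takes a point from world to camera coordinates). Camera axes: x right, y up, looking along -z (the intrinsics and any distortion apply to the point x, -y, -z); pixel columns grow to the right and rows downward; lengths in m; the calibration is good to about 2 mm. A picture is of the moment at which its call begins. There is no depth.
- manip.hand_in(): hands the job in; it is judged then, once.
The state is a dict: "clock": time; "joint_pos": joint angles; "joint_velocities": joint speeds; "tau": joint torques, N m; "position": TCP position; "ee_rot": TCP orientation; "ft_force": force on the tool from outside, world axes, zero at the start; "torque": the same for the moment, N m; "grip_width": opening from 0.0 (shut) to 1.0 (fully open); "grasp_force": force on a finger pad.
Only numpy, scipy, OpenCV 4.12 (cv2) and the standard library are available. Lean on these libraries where they do the work, as an engineer would, in place of code of your own. Each camera call takes 0.05 s, during which the arm holds its last target. There are 200 camera calls.

TASK

The row of modules in the mounting channel is one short and has come apart. Lift the slim spare module, the twin of the loose one in the channel, out of the spares bin, stand it in the channel at the open end of the row with its terminal step facing the same way as its twin's, and close up the row so that both modules stand flush against one another and against the fixed end unit. Set it down gently without dropping it or ramming the row, and leave everything else in the bin and on the bench where it is.

Things in the scene. Friction and masses are not known exactly. Their poses are not given: they have to be found in the camera images.
- slim_module: The slim spare module, upright in the bin: grey plastic stepped block 100 mm long (x), 46 mm wide (y), 66 mm high; tall part at the back (66 mm high, x -15 to +50 mm), low terminal step in front (34 mm high, x -50 to -15 mm). Origin: centre of underside; x from step to back, y across, z up. About 0.35 kg.
- slim_front (a point): Centre of the terminal-step end face of slim_module (50 mm from its origin along its -x, 17 mm up).
- row_module: The loose module already in the channel, off the fixed end unit: twin of slim_module, 100 mm long (x), 46 mm wide (y), 66 mm high; tall part at the back (66 mm high, x -15 to +50 mm), low terminal step in front (34 mm high, x -50 to -15 mm). Origin: centre of underside; x from step to back, y across, z up. About 0.35 kg. It slides along the channel.
- channel: Fixed aluminium mounting channel: shallow tray 118 mm across (x), 300 mm long (y), floor top at z = 5 mm. Lips 5 mm thick along both long sides, tops at z = 13 mm, 108 mm apart inside; open at its -y end. Origin: centre of underside; y runs along it towards the fixed end unit. Modules stand in it with their x and y along the channel's, terminal step to -x.
- end_face (a point): Foot of the face of the channel's fixed end unit against which the row closes, midway between the lips: channel y = +85 mm, z = 5 mm. The end unit is a grey block 100 mm (x) by 60 mm (y), from channel y = +85 to +145 mm, its top 95 mm above the channel's underside.
- bin: The spares bin, fixed: open dark steel box 280 mm (x) by 300 mm (y), 60 mm high, walls and floor 5 mm thick. Origin: centre of its underside.
- wide_module: A wider spare in the bin, not wanted: the same stepped grey shape, 100 mm long, 66 mm high, but 64 mm wide. Origin: centre of the underside.
- heatsink: Finned aluminium heat sink lying in the bin, 90 x 60 x 44 mm high. Origin: centre of the underside.
- capacitor: Can capacitor standing in the bin, diameter 56 mm, 66 mm high with its terminals. Origin: centre of the underside.
- spray_can: Loose spray can standing on the bench between bin and channel, diameter 54 mm, 160 mm high. Origin: centre of the underside.
- screwdriver: Loose screwdriver lying on the bench between bin and channel, 200 mm long along its x, about 30 mm thick.
Not all that is in view belongs to the job. What is shaped like the slim_module but blue or red is not meant.

How it is judged:
On the way, in this order (a step that is already met when the one before it is completed fails the run):
1. the slim module is lifted clear of the bin's rim (height (world z) of slim_module above 0.075 m), for 0.1 s.
2. the slim module stands upright on the channel's floor between the lips (z of slim_module in the frame of channel between 0.002 and 0.009 m and x of slim_module in the frame of channel between -0.01 and 0.01 m and y of slim_module in the frame of channel between -0.15 and 0.08 m and angle between slim_module's own z axis and vertical below 0.06 rad), for 0.1 s.
At the end, for the whole second after the job is handed in: Both modules stand upright (within 3 degrees) on the channel's floor, square to it within 3 degrees, at rest and released: row_module no more than 3 mm off the fixed end unit, slim_module next to it with no more than 3 mm between them, between the lips, terminal step to the channel's -x side (y of row_module in the frame of channel above 0.059 m and y of slim_module in the frame of row_module between -0.049 and -0.043 m and x of slim_module in the frame of channel between -0.008 and 0.008 m and x of slim_front in the frame of channel below -0.035 m and z of each of slim_module, row_module in the frame of channel below 0.008 m and angle between the y axis of each of slim_module, row_module and the y axis of channel, either way round below 0.05 rad and angle between each of slim_module, row_module's own z axis and vertical below 0.05 rad and linear speed of each of slim_module, row_module below 0.01 m/s); the robot touches nothing.
It fails at once if another part in the bin or a loose thing on the bench is shifted by more than 30 mm or tipped over (distance of any of wide_module, heatsink, capacitor, spray_can, screwdriver from where it was at the start of the episode above 0.03 m or angle between any of wide_module, heatsink, capacitor, spray_can's own z axis and vertical above 0.6 rad).
It fails at once if the slim module is dropped or banged down on the channel (over 80 N) (contact force between slim_module and channel above 80 N).
It fails at once if the row is rammed (over 50 N between modules, or 80 N against the channel and its end unit) (contact force between slim_module and row_module above 50 N or contact force between row_module and channel above 80 N).
It also fails if it takes over 59 s, if anything falls off the work surface, if the arm or the gripper's body presses on something with over 40 N, if the wrist force passes 120 N, or if a joint passes its speed limit or range.

## Working session

There is one attempt and no reset: what is moved stays moved. The work goes in short steps, Python scripts to look and compute and a tool call to move; the robot and the scene stay as the last step left them, time stands still between calls to the robot, and variables do not carry over. Pictures are saved under pics/ and viewed, at most 10 in all, crops included, and the job is handed in when it is done.

Besides the shell and the picture viewer there is one more tool, called after "Emit:" by a JSON object that holds its "op" and its "data". arm_command: Moves the arm, as the interface text tells. Scaled input: -1 to 1 covers 0.4 m each way for a shift and 180 degrees each way for a turn. Its arguments: {"type":"object","properties":{"series":{"type":"string"},"newtons":{"type":"number"}},"required":["series"]}

```bash
mkdir -p pics
cat > h.py <<'E'
import numpy as np, cv2, pickle
from workcell import manip, viewer
def snap(n,f):
    c=viewer.camera(n); cv2.imwrite(f'pics/{f}.png',c['pixels'][:,:,::-1]); pickle.dump(c,open(f'pics/{f}.pkl','wb')); return c
def load(f): return pickle.load(open(f'pics/{f}.pkl','rb'))
def ray(c,px):
    K=np.array(c['intrinsics'],float);D=np.array(c['D'],float);E=np.array(c['extrinsics'],float)
    p=cv2.undistortPoints(np.array(px,float).reshape(-1,1,2),K,D)[:,0]
    d=np.c_[p[:,0],-p[:,1],-np.ones(len(p))]@E[:3,:3]
    return -E[:3,:3].T@E[:3,3], d
def atz(c,px,z):
    o,d=ray(c,px); return o+d*((z-o[2])/d[:,2])[:,None]
def tri(obs):
    A=np.zeros((3,3));b=np.zeros(3)
    for c,p in obs:
        o,d=ray(c,[p]);d=d[0]/np.linalg.norm(d[0]);P=np.eye(3)-np.outer(d,d);A+=P;b+=P@o
    x=np.linalg.solve(A,b); return x
def proj(c,X):
    K=np.array(c['intrinsics'],float);D=np.array(c['D'],float);E=np.array(c['extrinsics'],float)
    q=np.atleast_2d(X)@E[:3,:3].T+E[:3,3]; q=q*[1,-1,-1]
    return cv2.projectPoints(q,np.zeros(3),np.zeros(3),K,D)[0][:,0]
E
python3 - <<'E'
from h import *
for n in ['scene','side','wrist']:
    c=snap(n,n+'0'); o,d=ray(c,[[320,240]]); print(n,o.round(3),d.round(3))
print(manip.get_obs())
E
```

```text
scene [ 1.174 -0.418  1.122] [[-0.531  0.256 -0.808]]
side [-0.065 -0.882  0.691] [[ 0.435  0.701 -0.565]]
wrist [0.074 0.623 0.373] [[ 0.289 -0.063 -0.955]]
{'clock': 0.15, 'joint_pos': array([-1.35659364,  0.33274217, -0.06465766,  1.46070259,  0.02158212,
        1.34991384, -0.08849386]), 'joint_velocities': array([ 0.00038987,  0.00187851, -0.00053299, -0.00194927, -0.00160007,
       -0.00091876, -0.0006054 ]), 'tau': array([ 4.45993073e-04, -6.25822592e+01,  4.89795674e-02, -3.91854000e+01,
        1.62671664e-02,  7.49788742e-03, -3.55034922e-05]), 'position': array([0.14657373, 0.60727444, 0.21401081]), 'ee_rot': array([ 1.18135729e-01,  9.92997312e-01, -5.34173115e-04, -4.28783626e-05]), 'ft_force': array([-0.4537877 ,  0.52650084, -0.40867492]), 'torque': array([-0.01901541, -0.01748992, -0.02197575]), 'grasp_force': 0.0, 'grip_width': 0.9965206694030408}
```

View pics/scene0.png

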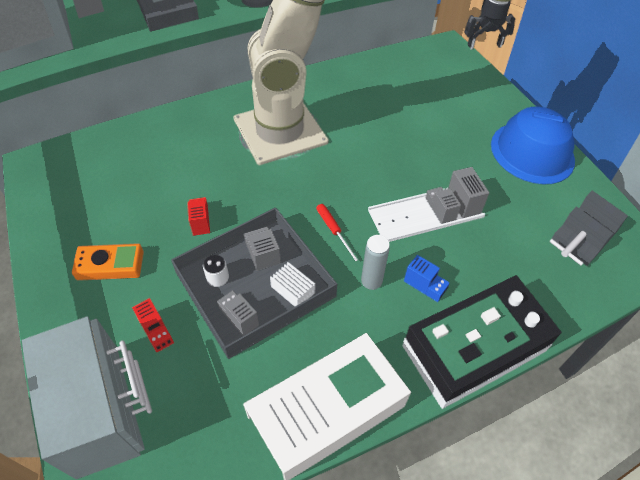

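View pics/side0.png

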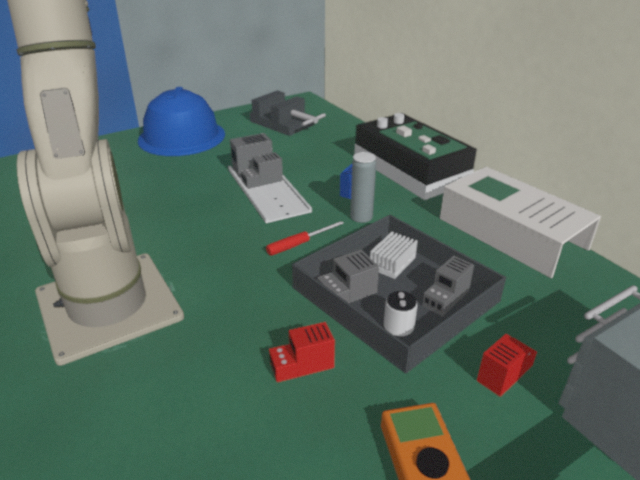

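Scene view: grey stepped blocks in the bin at (262,245) and (237,310). Row module is at (443,203), end unit (468,190), spray can (375,262), screwdriver (338,232). In the side view the two bin blocks are at (355,273) and (450,283), and the row module is at (265,168). Lookalikes: red (198,215) and (152,325), blue (427,278), and the wide grey block. Next I get rough positions.

Run:
```python
from h import *
s=load('scene0');d=load('side0')
print('z=.066',atz(s,[[262,240],[237,305]],.066).round(3))
print('side',atz(d,[[357,263],[456,270]],.066).round(3))
print('bin rim', atz(s,[[174,262],[277,210],[337,288],[228,356]],.06).round(3))
print('chan', atz(s,[[369,208],[380,240],[484,215]],.01).round(3))
print('row/end top',atz(s,[[437,190]],.071).round(3),atz(s,[[470,173]],.095).round(3),'can',atz(s,[[377,242]],.16).round(3),'sd',atz(s,[[322,208],[356,260]],.015).round(3))
a=s['pixels'][215:340,190:320];b=d['pixels'][225:330,310:490]
a=cv2.resize(a,None,fx=3,fy=3,interpolation=3);b=cv2.resize(b,None,fx=2.2,fy=2.2,interpolation=3)
H=max(a.shape[0],b.shape[0]);f=lambda i:np.pad(i,((0,H-i.shape[0]),(0,0),(0,0)))
cv2.imwrite('pics/crop1.png',np.hstack([f(a),f(b)])[:,:,::-1])
```

```text
z=.066 [[ 0.421 -0.214  0.066]
 [ 0.569 -0.331  0.066]]
side [[ 0.436 -0.211  0.066]
 [ 0.584 -0.328  0.066]]
bin rim [[ 0.392 -0.433  0.06 ]
 [ 0.343 -0.143  0.06 ]
 [ 0.617 -0.103  0.06 ]
 [ 0.676 -0.391  0.06 ]]
chan [[0.398 0.101 0.01 ]
 [0.506 0.077 0.01 ]
 [0.548 0.382 0.01 ]]
row/end top [[0.459 0.27  0.071]] [[0.459 0.372 0.095]] can [[0.598 0.002 0.16 ]] sd [[ 0.35  -0.018  0.015]
 [ 0.539 -0.01   0.015]]
```

View pics/crop1.png

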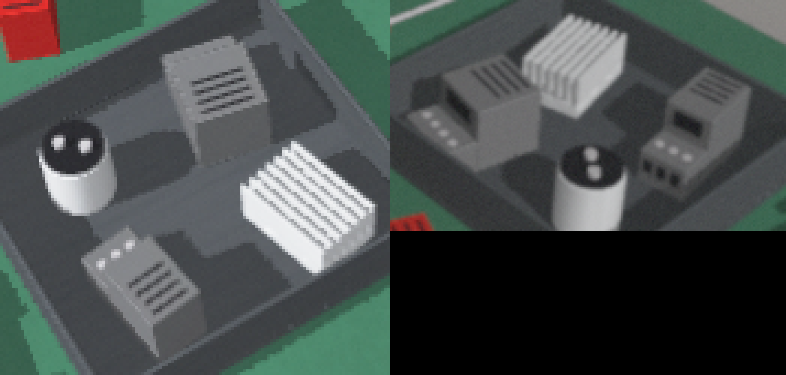

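The right-hand crop settles it: the block at scene (237,310) / side (450,283) is narrow with 3 terminals, so it is slim. The block at (262,245) has 4 terminals and is wide. Next I move the wrist camera over the channel for measurement.

Emit:
{"op": "arm_command", "data": {"series": "0 -0.088 -0.073 -0.022 0; 0 -0.088 -0.073 -0.022 0; 0 -0.088 -0.073 -0.022 0; 0 -0.088 -0.073 -0.022 0; 0 -0.088 -0.073 -0.022 0; 0 -0.088 -0.073 -0.022 0; 0 -0.088 -0.073 -0.022 0; 0 -0.088 -0.073 -0.022 0; 0 -0.088 -0.073 -0.022 0; 0 -0.088 -0.073 -0.022 0", "newtons": 40}}

```text
clock: 1.4
position: [0.4209, 0.2397, 0.3028]
ee_rot: [0.118, 0.993, 0.0, -0.0]
ft_force: [1.2, 0.5, -0.2]
grip_width: 1.0
grasp_force: 0.0
```

Run:
```python
from h import *
c=snap('wrist','wA'); o=manip.get_obs(); print(o['clock'],o['position'],o['ee_rot'],o['joint_pos'].round(2))
```

```text
1.45 [0.42487484 0.23416384 0.30414212] [ 1.21807672e-01  9.92552928e-01 -4.46593690e-05  1.25438362e-03] [-0.89 -0.03  0.29  1.68  0.01  1.48  0.72]
```

View pics/wA.png

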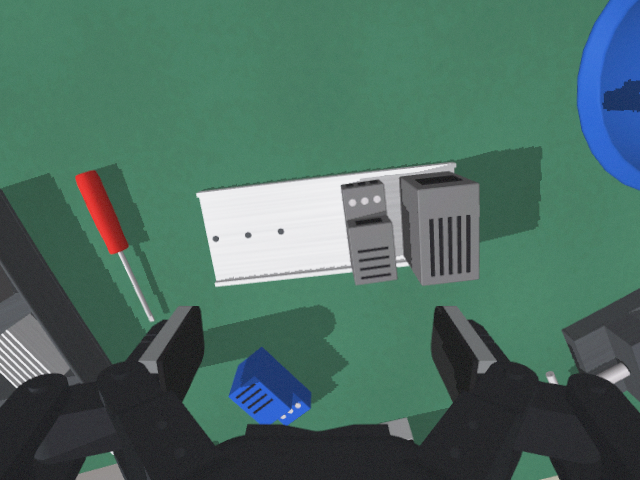

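The wrist view shows the channel's -y end corners at (199,193) and (216,284), the row module at (370,230) with its step at the top (-x side), and the end unit at (440,230). Next is the bin.

Emit:
{"op": "arm_command", "data": {"series": "0 -0.056 -0.133 0 0; 0 -0.056 -0.133 0 0; 0 -0.056 -0.133 0 0; 0 -0.056 -0.133 0 0; 0 -0.056 -0.133 0 0; 0 -0.056 -0.133 0 0; 0 -0.056 -0.133 0 0; 0 -0.056 -0.133 0 0; 0 -0.056 -0.133 0 0; 0 -0.056 -0.133 0 0"}}

```text
clock: 2.7
position: [0.5139, -0.3297, 0.3024]
ee_rot: [0.117, 0.993, 0.0, 0.0]
ft_force: [1.2, 1.3, 0.6]
grip_width: 0.998
grasp_force: 0.0
```

Run:
```python
from h import *
c=snap('wrist','wtmp');c=snap('wrist','wB'); o=manip.get_obs(); print(o['clock'],o['position'],o['ee_rot'],o['joint_pos'].round(2))
```

```text
2.8 [ 0.51086348 -0.33487969  0.30062575] [ 0.12233489  0.99248468 -0.00192474 -0.00215211] [-0.18  0.36  0.92  1.4  -0.28  1.52  2.05]
```

View pics/wB.png

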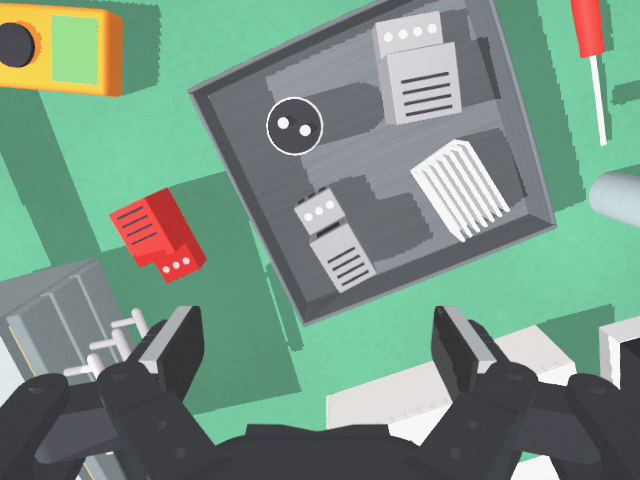

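Wrist view: slim (narrow, 3 terminals) at (337,245) with step at (318,205), wide (4 terminals) at (420,75), capacitor (295,127), heatsink (460,190). One zoomed composite for corner picking.

Run:
```python
from h import *
a=load('wB')['pixels'][180:300,285:385];b=load('wA')['pixels'][155:295,190:490]
a=cv2.resize(a,None,fx=4,fy=4,interpolation=3);b1=cv2.resize(b[:,145:],None,fx=2.5,fy=2.5,interpolation=3)
H=600;im=np.zeros((600,800,3),np.uint8);im[:480,:400]=a;im[:350,410:410+b1.shape[1]]=b1[:,:390]
s=load('scene0')['pixels'][285:335,212:262];im[360:600,420:660]=cv2.resize(s,(240,240),interpolation=3)
cv2.imwrite('pics/crop2.png',im[:,:,::-1]); print(b1.shape)
```

```text
(350, 388, 3)
```

View pics/crop2.png

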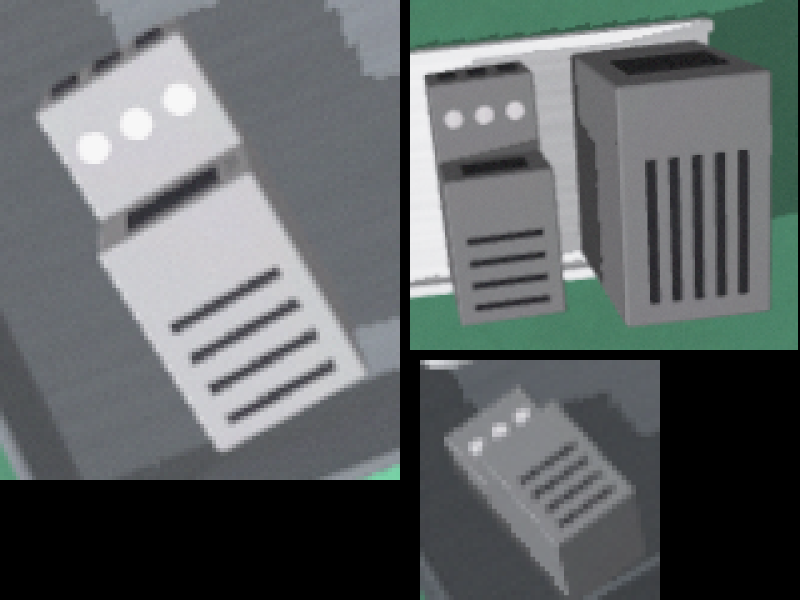

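```bash
cat > fit.py <<'E'
from h import *
from scipy.optimize import least_squares
W=23
def M(px,h): return lambda: None
def fit(obs,p0,fixz=None):
    # obs: list of (cam, model pts Nx3, px Nx2); pose x,y,z,yaw
    def T(p,P):
        c,s=np.cos(p[3]),np.sin(p[3]); R=np.array([[c,-s,0],[s,c,0],[0,0,1]]); return P@R.T+p[:3]
    def f(p):
        return np.concatenate([(proj(c,T(p,np.array(P)/1000.))-np.array(q)).ravel() for c,P,q in obs])
    r=least_squares(f,p0,loss='soft_l1'); return r.x, np.abs(r.fun).reshape(-1,2).max(1).round(1)
E
cat > m1.py <<'E'
from fit import *
A,B,S=load('wA'),load('wB'),load('scene0')
slim=[(B,[[-15,-23,66],[-15,23,66],[50,23,66],[50,-23,66],[-50,-23,34],[-50,23,34]],
 [[310,243.75],[347.5,224.5],[376.25,274],[340.5,292.5],[294.5,208.25],[330,188.25]]),
 (S,[[50,23,66],[50,-23,66],[-50,-23,34],[-50,23,34]],[[256.8,311.5],[241.2,323.5],[217.2,301],[232.2,291.3]])]
for nm,o in (('slim wB',slim[:1]),('slim both',slim)):
    p,e=fit(o,[.57,-.33,.005,0.]);print(nm,p[:3].round(4),np.degrees(p[3]).round(2),e)
print('tri tops',tri([(B,[376.25,274]),(S,[256.8,311.5])]).round(4),tri([(B,[340.5,292.5]),(S,[241.2,323.5])]).round(4))
row=[(A,[[-15,-23,66],[-15,23,66],[50,23,66],[50,-23,66],[-50,-23,34],[-50,23,34]],[[347.8,227],[392.2,223],[397,279.8],[356.2,285],[341.4,185],[383.4,183]])]
p,e=fit(row,[.46,.27,.005,-.2]);print('row',p[:3].round(4),np.degrees(p[3]).round(2),e)
ch=[(A,[[-59,-150,13],[59,-150,13],[-50,85,95],[-50,145,95],[50,145,95],[50,85,95]],[[198.5,193],[216,285],[417,190.2],[479,183],[479,278.2],[423,285]]),
 (S,[[-59,-150,13],[59,-150,13]],[[369,208],[380,240]])]
for o in (ch[:1],ch):
  p,e=fit(o,[.46,.24,.0,-.2]);print('chan',p[:3].round(4),np.degrees(p[3]).round(2),e)
bn=[(B,[[-140,-150,60],[140,-150,60],[140,150,60]],[[189,92],[305,325],[555,226]])]
p,e=fit(bn,[.51,-.27,0,.15]);print('bin',p[:3].round(4),np.degrees(p[3]).round(2),e)
E
python3 m1.py
```

```text
slim wB [ 0.5677 -0.3338 -0.0036] 15.89 [0.4 1.6 0.6 1.1 0.8 0.5]
slim both [ 0.5656 -0.3333  0.0031] 16.31 [0.6 2.1 1.5 1.1 0.7 0.5 1.1 0.9 0.4 0.8]
tri tops [ 0.6059 -0.2979  0.0722] [ 0.6188 -0.3397  0.0696]
row [0.4773 0.2826 0.0054] -5.61 [0.3 1.7 0.3 1.5 3.5 0.6]
chan [ 0.4732  0.2432 -0.0053] -6.98 [0.1 1.2 0.7 0.3 0.6 1.8]
chan [ 0.4729  0.2431 -0.0047] -7.04 [0.4 0.8 0.8 0.3 0.7 1.8 0.4 4.5]
bin [ 0.4946 -0.2666 -0.0086] 9.67 [0.2 0.4 0.2]
```

Slim module fit: (0.566,-0.333), yaw 16.1°, tops triangulated at 0.071. Channel: (0.473,0.243), yaw -7.0°. I will grip the tall part along its length, 65 mm between the pads, so no finger stands between the modules.

Emit:
{"op": "arm_command", "data": {"series": "0.14 -0.056 0.015 0 0; 0.14 -0.056 0.015 0 0; 0.14 -0.055 0.015 0 0; 0.14 0 0 0.063 0.056; 0.14 0 0 0.063 0.056; 0.14 0 0 0.063 0.056; 0.14 0 0 0.063 0.056; 0.14 0 0 0.063 0.056; 0.14 0 0 0.063 0.056; 0.14 0 0 0 0"}}

```text
clock: 4.05
position: [0.5818, -0.3253, 0.1493]
ee_rot: [0.602, 0.799, -0.0, -0.002]
ft_force: [0.4, -0.3, 1.7]
grip_width: 0.858
grasp_force: 0.0
```

Run:
```python
from h import *
c=snap('wrist','wtmp');c=snap('wrist','wC'); o=manip.get_obs(); print(o['clock'],o['position'],o['ee_rot'],o['joint_pos'].round(2),o['grip_width'])
```

```text
4.15 [ 0.58263043 -0.32655401  0.15201721] [ 6.00407132e-01  7.99694480e-01 -7.64426028e-05  8.84250927e-05] [-0.23  0.67  1.03  1.46 -0.58  1.34  1.12] 0.8610805350842041
```

View pics/wC.png

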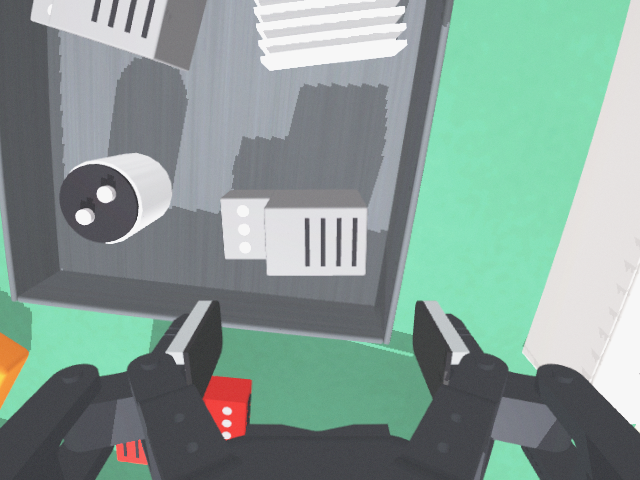

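Slim is square to the image: tall top from (265,207) to (366,275), step at (242,230). Finger centreline is at column 317, matching the module's. I refine the fit with this view.

```bash
cat >> m1.py <<'E'
C=load('wC')
s2=(C,[[-15,-23,66],[50,23,66],[50,-23,66],[-50,-23,34]],[[267,275.5],[366.5,207],[366,275],[222,258.5]])
for o in ([s2],slim[:1]+[s2]):
  p,e=fit(o,[.57,-.33,.005,.28]);print('slimC',p[:3].round(4),np.degrees(p[3]).round(2),e)
print(tri([(B,[376.25,274]),(C,[366.5,207])]),tri([(B,[340.5,292.5]),(C,[366,275])]),tri([(B,[310,243.75]),(C,[267,275.5])]))
E
python3 m1.py|tail -3
```

```text
slimC [ 0.5643 -0.334   0.0039] 16.31 [1.2 0.9 1.  1.8]
slimC [ 0.5648 -0.3336  0.0044] 16.11 [1.1 2.4 1.2 1.  1.1 0.9 0.6 2.  0.5 2.2]
[ 0.60558341 -0.29855897  0.07161647] [ 0.61858728 -0.34084156  0.07102177] [ 0.55696256 -0.35894051  0.07188713]
```

Emit:
{"op": "arm_command", "data": {"series": "0.14 -0.005 0 0.02 0; 0.14 0 0 0.035 0; 0.14 0 0 0.035 0; 0.14 0 0 0.035 0; 0.14 0 0 0.035 0; 0.14 0 0 0.025 0; 0.14 0 0 0.02 0; 0.14 0 0 0.015 0; 0.14 0 0 0.005 0; 0.14 0 0 0 0"}}

```text
clock: 5.4
position: [0.583, -0.3287, 0.0615]
ee_rot: [0.602, 0.798, 0.0, 0.0]
ft_force: [-0.0, 1.2, 0.3]
grip_width: 0.863
grasp_force: 0.0
```

Emit:
{"op": "arm_command", "data": {"series": "0.2 0 0 0 0; 0.25 0 0 0 0; 0.4 0 0 0 0; 0.5 0 0 0 0; 0.5 0 0 0 0; 0.5 0 0 0 0; 0.5 0 0 0 0; 0.5 0 0 -0.01 0; 0.5 0 0 -0.01 0; 0.5 0 0 0 0", "newtons": 40}}

```text
clock: 6.65
position: [0.5832, -0.3288, 0.0699]
ee_rot: [0.602, 0.798, 0.0, 0.0]
ft_force: [-0.3, -0.8, -0.1]
grip_width: 0.502
grasp_force: 0.0
```

Run:
```python
from h import *
w=snap('wrist','wD')['pixels'];s=snap('side','sD')['pixels'];o=manip.get_obs();print(o['grip_width'],o['grasp_force'],o['position'])
a=cv2.resize(s[150:330,360:560],None,fx=2,fy=2,interpolation=3)
im=np.zeros((480,800,3),np.uint8);im[:360,:400]=a;im[:300,400:]=cv2.resize(w,(400,300));cv2.imwrite('pics/crop3.png',im[:,:,::-1])
```

```text
0.4999078745295747 0.0 [ 0.58297463 -0.32860875  0.06942613]
```

View pics/crop3.png

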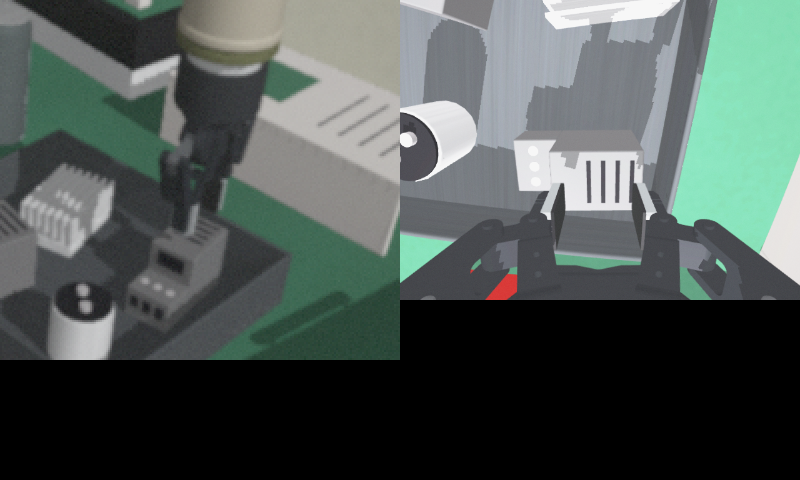

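Run:
```python
from fit import *
D=load('wD');C=load('wC');S=load('sD')
tcp=np.array([.583,-.3287,.0697])
for dz in (0.01,0,-.01,-.019): print('tcp dz',dz,proj(D,tcp+[0,0,dz]).round(0),proj(S,tcp+[0,0,dz]).round(0))
R=lambda a:np.array([[np.cos(a),-np.sin(a),0],[np.sin(a),np.cos(a),0],[0,0,1]])
P=np.array([[-15,-23,66],[-15,23,66],[50,23,66],[50,-23,66]])/1e3@R(.281).T+[.5648,-.3336,.0044]
print(proj(D,P).round(0)); print(proj(S,P).round(0))
u=R(.281)
for c in (.0215,-.0215): print('pad',proj(D,[tcp+u@np.array([c,0,dz]) for dz in(0,-.019)]).round(0))
```

```text
tcp dz 0.01 [[318. 301.]] [[457. 264.]]
tcp dz 0 [[318. 291.]] [[456. 269.]]
tcp dz -0.01 [[318. 282.]] [[455. 273.]]
tcp dz -0.019 [[318. 274.]] [[455. 277.]]
[[244. 337.]
 [238. 241.]
 [392. 240.]
 [387. 336.]]
[[457. 282.]
 [436. 271.]
 [454. 256.]
 [475. 266.]]
pad [[367. 290.]
 [362. 274.]]
pad [[269. 291.]
 [274. 274.]]
```

Run:
```python
from fit import *
from scipy.spatial.transform import Rotation as Ro
print(manip.tips_ahead)
for f,pos,q,ys in (('wB',[.514,-.330,.302],[.117,.993,0,0],.0425),('wC',[.582,-.326,.151],[.601,.799,0,0],.0366),('wD',[.583,-.3287,.0697],[.602,.798,0,0],.02125)):
    c=load(f);R=Ro.from_quat(q)
    for z in (-.02,-.01,0,.01,.019):
        print(f,z,[proj(c,np.array(pos)+R.apply([x,s*ys,z])).round(0).tolist() for x in(-.011,.011) for s in(1,-1)])
    g=cv2.cvtColor(c['pixels'],cv2.COLOR_RGB2GRAY)
    for r in (285,300,315,330,345): print(r,' '.join(f'{v}' for v in g[r,180:460:8]))
```

```text
0.019
wB -0.02 [[[447.0, 342.0]], [[234.0, 344.0]], [[452.0, 292.0]], [[230.0, 294.0]]]
wB -0.01 [[[440.0, 330.0]], [[239.0, 331.0]], [[444.0, 282.0]], [[235.0, 283.0]]]
wB 0 [[[433.0, 318.0]], [[243.0, 320.0]], [[437.0, 273.0]], [[240.0, 274.0]]]
wB 0.01 [[[427.0, 308.0]], [[247.0, 310.0]], [[431.0, 265.0]], [[244.0, 266.0]]]
wB 0.019 [[[423.0, 300.0]], [[250.0, 301.0]], [[426.0, 258.0]], [[248.0, 259.0]]]
285 130 128 132 131 129 130 128 127 130 128 126 145 128 144 82 107 110 109 111 110 205 206 106 93 97 94 94 98 145 165 176 177 174 173 172
300 130 131 130 131 131 129 128 130 128 128 128 128 127 129 135 81 105 87 87 88 96 95 97 131 145 177 178 174 175 175 174 173 173 172 173
315 176 60 54 131 128 131 129 131 127 127 129 129 124 127 128 126 86 94 120 143 179 177 178 178 176 180 176 173 173 174 176 173 53 53 176
330 57 53 54 129 129 128 130 124 128 128 128 126 128 169 125 179 177 180 175 181 177 176 176 176 178 178 178 176 174 175 171 174 75 52 48
345 54 54 57 93 131 128 131 127 129 124 125 124 125 126 126 126 173 172 175 177 176 179 176 172 177 172 178 177 174 173 172 171 77 55 52
w
[... 1442 characters left out ...]
253.0]], [[274.0, 253.0]]]
285 125 187 230 232 247 247 234 233 232 232 232 232 231 230 231 94 230 230 88 230 228 88 229 230 86 229 162 124 125 102 101 102 104 176 200
300 126 126 232 232 233 234 233 232 204 204 61 233 232 232 232 95 231 230 91 229 231 88 230 228 74 121 202 127 91 98 105 103 160 229 199
315 125 121 121 124 123 85 70 203 203 68 60 234 234 233 233 97 233 232 92 230 230 90 229 230 67 70 203 204 74 73 102 103 180 200 199
330 126 125 119 123 101 73 180 204 95 62 63 234 235 234 235 234 233 233 232 232 232 231 232 230 70 67 70 201 202 73 69 135 161 199 199
345 102 101 101 74 72 73 72 237 84 62 58 107 108 123 127 125 125 123 118 121 121 125 125 125 80 68 80 237 73 74 76 72 98 198 197
```

The module did not move: the fingers closed above it. The wrist and side views agree that the tips sit about 25 mm behind the reported TCP instead of 19 mm ahead, so I plan by the images. I reopen and go lower, watching force.

Emit:
{"op": "arm_command", "data": {"series": "0.3 0 0 0 0; 0.14 0 0 0 0; 0.14 0 0 0 0; 0.14 0 0 0 0; 0.14 0 0 0.02 0; 0.14 0 0 0.02 0; 0.14 0 0 0.02 0; 0.14 0 0 0.02 0; 0.14 0 0 0.01 0; 0.14 0 0 0 0"}}

```text
clock: 8.0
position: [0.5828, -0.3286, 0.033]
ee_rot: [0.602, 0.798, -0.0, -0.0]
ft_force: [0.1, -0.2, 0.1]
grip_width: 0.859
grasp_force: 0.0
```

Run:
```python
from h import *
w=snap('wrist','wE')['pixels'];s=snap('side','sE')['pixels'];o=manip.get_obs();print(o['clock'],o['grip_width'],o['ft_force'],o['position'])
a=cv2.resize(s[210:320,400:500],None,fx=4,fy=4,interpolation=3)
im=np.zeros((480,800,3),np.uint8);im[:440,:400]=a;im[:400,400:]=cv2.resize(w[200:480,180:460],(400,400),interpolation=3);cv2.imwrite('pics/crop4.png',im[:,:,::-1])
```

```text
8.1 0.8597929450430565 [-0.12138481  0.32713108  0.34083203] [ 0.5830451  -0.32876037  0.03360498]
```

View pics/crop4.png

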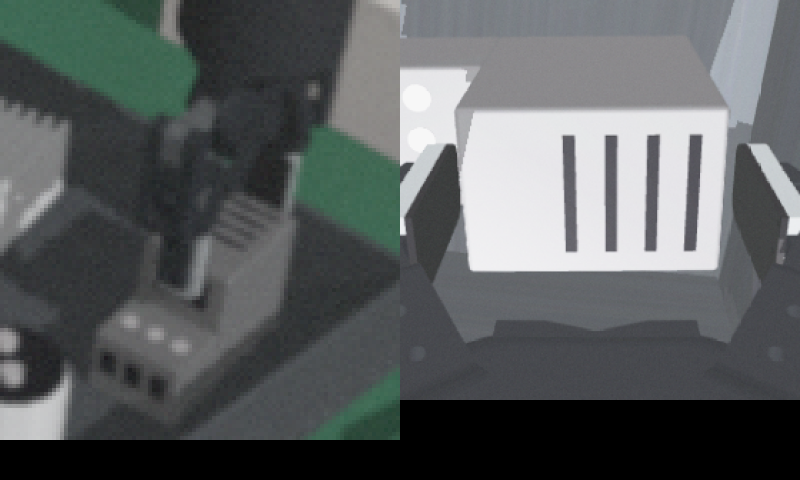

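The crop shows the pads straddling the tall part, well centred (pads at crop columns 457/733, module 470–720), with the tip still above the step top. I go 11 mm lower and grip.

Emit:
{"op": "arm_command", "data": {"series": "0.14 0 0 0.014 0; 0.14 0 0 0.014 0; 0.2 0 0 0 0; 0.25 0 0 0 0; 0.3 0 0 0 0; 0.35 0 0 0 0; 0.4 0 0 0 0; 0.45 0 0 0 0; 0.5 0 0 0 0; 0.5 0 0 0 0", "newtons": 50}}

```text
clock: 9.35
position: [0.5829, -0.3286, 0.0221]
ee_rot: [0.602, 0.798, 0.0, -0.0]
ft_force: [-1.7, -0.1, -3.2]
grip_width: 0.748
grasp_force: 55.4
```

Emit:
{"op": "arm_command", "data": {"series": "0.5 0 0 -0.01 0; 0.5 0 0 -0.02 0; 0.5 0 0 -0.04 0; 0.5 0 0 -0.07 0; 0.5 0 0 -0.08 0; 0.5 0 0 -0.08 0; 0.5 0 0 -0.08 0; 0.5 0 0 -0.07 0; 0.5 0 0 -0.04 0; 0.5 0 0 -0.01 0"}}

```text
clock: 10.6
position: [0.5831, -0.3289, 0.2233]
ee_rot: [0.602, 0.798, 0.0, 0.001]
ft_force: [0.3, -0.8, -3.3]
grip_width: 0.751
grasp_force: 55.9
```

Emit:
{"op": "arm_command", "data": {"series": "0.5 0.04 0.004 0 0; 0.5 0.08 0.008 0 0; 0.5 0.12 0.0125 0 0; 0.5 0.12 0.0125 0 0; 0.5 0.12 0.0125 0 0; 0.5 0.12 0.0125 0 0; 0.5 0.12 0.0125 0 0; 0.5 0.12 0.0125 0 0; 0.5 0.12 0.0125 0 0; 0.5 0.12 0.0125 0 0"}}

```text
clock: 11.85
position: [0.5062, 0.1006, 0.2216]
ee_rot: [0.602, 0.798, -0.0, -0.001]
ft_force: [0.8, 0.3, -3.1]
grip_width: 0.753
grasp_force: 56.0
```

Emit:
{"op": "arm_command", "data": {"series": "0.5 0.12 0.012 0 0; 0.5 0.1 0.011 0 0; 0.5 0.056 0.006 0 0; 0.5 0.02 0.003 0 0; 0.5 0 0 0 0.03; 0.5 0 0 0.05 0.04; 0.5 0 0 0.06 0.037; 0.5 0 0 0.06 0.02; 0.5 0 0 0.03 0; 0.5 0 0 0 0"}}

```text
clock: 13.1
position: [0.4871, 0.2152, 0.142]
ee_rot: [0.748, 0.663, -0.001, 0.0]
ft_force: [0.9, 0.6, -2.1]
grip_width: 0.747
grasp_force: 56.1
```

Run:
```python
from h import *
w=snap('wrist','wF');s=snap('side','sF');t=snap('scene','tF');o=manip.get_obs();print(o['clock'],o['grip_width'],o['ft_force'],o['position'],o['ee_rot'],o['joint_pos'].round(2))
s=s['pixels'][100:230,200:320]
im=np.zeros((600,800,3),np.uint8);im[:480,:640]=w['pixels'];im[340:600,560:800]=cv2.resize(s,None,fx=2,fy=2,interpolation=3)
cv2.imwrite('pics/crop5.png',im[:,:,::-1])
```

```text
13.25 0.7496316582360584 [ 0.15969308 -0.13415309 -2.9685382 ] [0.48768735 0.21627322 0.14310737] [7.48328524e-01 6.63327955e-01 6.65761539e-04 2.32108382e-05] [-1.51  0.37  1.22  1.84 -0.38  1.19 -0.29]
```

View pics/crop5.png

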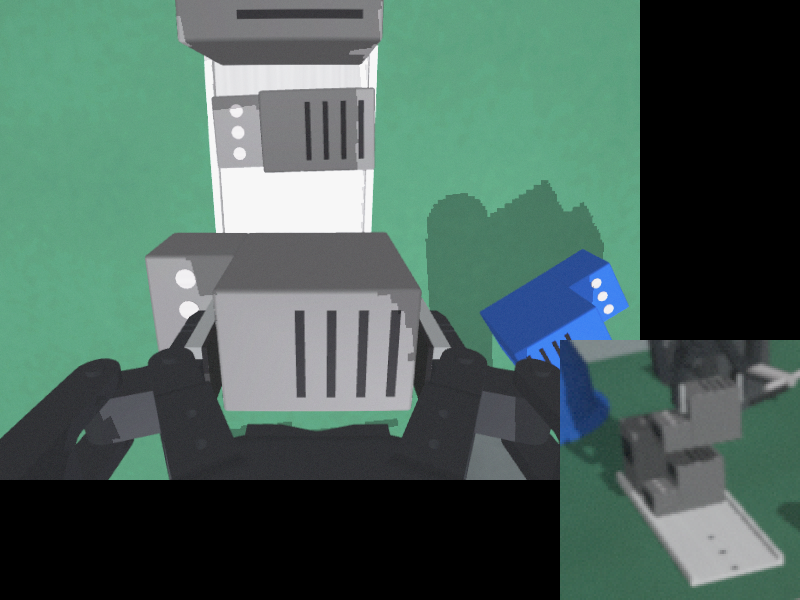

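The in-hand module stands over the channel: tall top (215,290)–(411,410), step at left (-x) like its twin at (318,130). Side inset shows it level. Channel lips run from (204,60)/(378,60) to (217,233)/(371,233). Now a numeric check of the alignment from this image.

Run:
```python
from fit import *
F=load('wF');im=F['pixels'].astype(int);sat=im.max(2)-im.min(2)
L=[];Rr=[]
for r in list(range(75,88,3))+list(range(175,230,5)):
    row=sat[r]<30; c=np.where(row[180:420])[0]+180
    L.append([c[0]-.5,r]);Rr.append([c[-1]+.5,r])
print(L[0],L[-1],Rr[0],Rr[-1])
a=atz(F,L,.013);b=atz(F,Rr,.013)
for q in(a,b):
    k=np.polyfit(q[:,1],q[:,0],1);print('yaw',np.degrees(np.arctan(k[0])).round(2)*-1, 'x at y=.22',np.polyval(k,.22).round(4),'res',np.abs(np.polyval(k,q[:,1])-q[:,0]).max().round(4))
# held module, row module
held=[(F,[[-15,23,66],[50,23,66],[50,-23,66],[-15,-23,66],[-50,23,34]],[[215.5,290.5],[421,290.5],[411.5,410],[225.5,410],[146.5,258]])]
p,e=fit(held,[.47,.216,.125,-.12]);print('held',p[:3].round(4),np.degrees(p[3]).round(2),e)
row=[(F,[[-15,23,66],[50,23,66],[50,-23,66],[-15,-23,66],[-50,-23,34]],[[260,92],[374,88.5],[373.5,171.5],[264.5,171.5],[218,167.5]])]
p,e=fit(row,[.477,.28,.005,-.12]);print('row',p[:3].round(4),np.degrees(p[3]).round(2),e)
```

```text
[np.float64(204.5), 75] [np.float64(215.5), 225] [np.float64(376.5), 75] [np.float64(371.5), 225]
yaw -6.75 x at y=.22 0.4097 res 0.0004
yaw -6.85 x at y=.22 0.5287 res 0.0004
held [0.4698 0.2152 0.1219] -6.69 [1.  0.5 0.8 0.6 0.9]
row [ 0.4779  0.2819 -0.0008] -5.84 [0.6 0.6 1.1 1.  0.6]
```

Held module is about 1.2 mm to the +x side of the channel axis, yaw within 0.1°, and 21 mm clear of the row module. I correct and descend.

Emit:
{"op": "arm_command", "data": {"series": "0.5 0 -0.003 0.03 0; 0.5 0 0 0.05 0; 0.5 0 0 0.06 0; 0.5 0 0 0.06 0; 0.5 0 0 0.04 0; 0.5 0 0 0.025 0; 0.5 0 0 0.015 0; 0.5 0 0 0.007 0; 0.5 0 0 0.003 0; 0.5 0 0 0 0"}}

```text
clock: 14.5
position: [0.486, 0.2167, 0.0265]
ee_rot: [0.748, 0.663, 0.0, -0.0]
ft_force: [-0.2, 1.0, -2.6]
grip_width: 0.753
grasp_force: 56.1
```

Emit:
{"op": "arm_command", "data": {"series": "0.5 0 0 0.001 0; 0.5 0 0 0.001 0; 0.5 0 0 0.001 0; 0.5 0 0 0.001 0; 0.5 0 0 0.001 0; 0.5 0 0 0.001 0; 0.5 0 0 0.001 0; 0.5 0 0 0 0; 0.5 0 0 0 0; 0.5 0 0 0 0"}}

```text
clock: 15.75
position: [0.4859, 0.2166, 0.0234]
ee_rot: [0.748, 0.663, 0.0, -0.0]
ft_force: [0.4, -0.2, -2.4]
grip_width: 0.757
grasp_force: 56.1
```

Emit:
{"op": "arm_command", "data": {"series": "0.5 0 0 0.001 0; 0.5 0 0 0.001 0; 0.5 0 0 0.001 0; 0.5 0 0 0.001 0; 0.5 0 0 0 0; 0.5 0 0 0 0; 0.5 0 0 0 0; 0.5 0 0 0 0; 0.5 0 0 0 0; 0.5 0 0 0 0"}}

```text
clock: 17.0
position: [0.4858, 0.2165, 0.022]
ee_rot: [0.748, 0.663, 0.0, -0.0]
ft_force: [-2.5, -1.2, 5.5]
grip_width: 0.749
grasp_force: 57.1
```

Floor contact at about 8 N. Now I slide the held module toward the row.

Emit:
{"op": "arm_command", "data": {"series": "0.5 0.004 0 0 0; 0.5 0.006 0 0 0; 0.5 0.006 0 0 0; 0.5 0.006 0 0 0; 0.5 0.006 0 0 0; 0.5 0.006 0 0 0; 0.5 0.004 0 0 0; 0.5 0.003 0 0 0; 0.5 0.003 0 0 0; 0.5 0.002 0 0 0"}}

```text
clock: 18.25
position: [0.4885, 0.2343, 0.0221]
ee_rot: [0.748, 0.663, 0.0, 0.0]
ft_force: [-1.2, -5.0, 6.3]
grip_width: 0.749
grasp_force: 57.3
```

Emit:
{"op": "arm_command", "data": {"series": "0.5 0.004 0 0 0; 0.5 0.004 0 0 0; 0.5 0.004 0 0 0; 0.5 0.004 0 0 0; 0.5 0.004 0 0 0; 0.5 0.004 0 0 0; 0.5 0.004 0 0 0; 0.5 0.004 0 0 0; 0.5 0.004 0 0 0; 0.5 0.004 0 0 0"}}

```text
clock: 19.5
position: [0.4905, 0.2496, 0.022]
ee_rot: [0.749, 0.663, -0.0, 0.001]
ft_force: [-0.2, -6.4, 6.0]
grip_width: 0.75
grasp_force: 57.3
```

Run:
```python
from h import *
F=snap('wrist','wG');o=manip.get_obs();print(o['clock'],o['ft_force'],o['position'])
```

```text
19.55 [ 0.03645093 -5.65101469  6.9899718 ] [0.49051773 0.24984602 0.02203998]
```

Emit:
{"op": "arm_command", "data": {"series": "0.5 0.002 0 0 0; 0.5 0.002 0 0 0; 0.5 0.002 0 0 0; 0.5 0.002 0 0 0; 0.5 0.002 0 0 0; 0.5 0.002 0 0 0; 0.5 0.002 0 0 0; 0.5 0.001 0 0 0; 0.5 0 0 0 0; 0.5 0 0 0 0"}}

```text
clock: 20.8
position: [0.4913, 0.2556, 0.0221]
ee_rot: [0.749, 0.663, -0.0, 0.001]
ft_force: [-0.3, -5.1, 6.7]
grip_width: 0.749
grasp_force: 57.4
```

Emit:
{"op": "arm_command", "data": {"series": "0.5 0.001 0 0 0; 0.5 0.001 0 0 0; 0.5 0.001 0 0 0; 0.5 0.001 0 0 0; 0.5 0.001 0 0 0; 0.5 0 0 0 0; 0.5 0 0 0 0; 0.5 0 0 0 0; 0.5 0 0 0 0; 0.5 0 0 0 0"}}

```text
clock: 22.05
position: [0.4913, 0.2559, 0.022]
ee_rot: [0.749, 0.663, -0.001, 0.001]
ft_force: [-3.4, -12.8, 11.3]
grip_width: 0.752
grasp_force: 57.9
```

Emit:
{"op": "arm_command", "data": {"series": "0.5 0.001 0 0 0; 0.5 0.001 0 0 0; 0.5 0.001 0 0 0; 0.5 0.001 0 0 0; 0.5 0.001 0 0 0; 0.5 0 0 0 0; 0.5 0 0 0 0; 0.5 0 0 0 0; 0.5 0 0 0 0; 0.5 0 0 0 0"}}

```text
clock: 23.3
position: [0.4912, 0.2559, 0.022]
ee_rot: [0.749, 0.662, -0.002, 0.001]
ft_force: [-7.5, -18.5, 16.5]
grip_width: 0.748
grasp_force: 58.6
```

Run:
```python
from fit import *
W=snap('wrist','wH');S=snap('side','sH');T=snap('scene','tH');o=manip.get_obs();print(o['clock'],o['ft_force'].round(1),o['position'].round(4))
# predicted corners if closed up: slim/row poses from channel pose
a=np.radians(-6.8);R=np.array([[np.cos(a),-np.sin(a),0],[np.sin(a),np.cos(a),0],[0,0,1]])
for cy in (.2431,.247):
  for nm,y in (('end',.085),('row-y',.039),('slim-y',-.007)):
    P=np.array([[.0,y,.071 if nm!='end' else .095]])@R.T+[.4729,cy,0]
    print(cy,nm,[proj(c,P)[0].round(1).tolist() for c in(W,T,S)])
g=cv2.cvtColor(W['pixels'],cv2.COLOR_RGB2GRAY)
for c in (330,345,275): print(c,' '.join(str(v) for v in g[60:430:4,c]))
```

```text
23.45 [ -6.7 -18.7  17.8] [0.4912 0.2559 0.022 ]
0.2431 end [[236.7, 132.8], [461.7, 183.9], [254.5, 144.5]]
0.2431 row-y [[261.8, 286.4], [444.5, 193.6], [261.0, 159.7]]
0.2431 slim-y [[268.8, 409.8], [429.0, 197.3], [267.1, 166.9]]
0.247 end [[233.4, 113.9], [462.9, 183.5], [253.9, 143.9]]
0.247 row-y [[259.7, 274.6], [445.7, 193.1], [260.3, 159.1]]
0.247 slim-y [[266.9, 400.5], [430.3, 196.9], [266.4, 166.3]]
330 143 142 142 63 67 65 65 69 145 144 143 146 145 143 143 146 143 143 139 125 147 146 145 144 146 147 149 146 145 147 147 146 143 147 147 146 148 145 145 144 143 146 144 146 146 145 203 204 204 202 204 206 204 203 206 202 202 198 156 201 202 203 204 77 82 80 79 80 80 85 80 83 83 85 85 85 86 86 88 85 86 88 91 89 92 213 215 214 247 247 247 247 247
345 146 146 144 67 68 68 63 65 145 144 143 145 147 143 146 145 144 143 138 123 147 146 144 148 148 147 145 145 146 147 148 148 143 148 148 148 145 144 145 144 144 145 142 186 204 203 206 203 203 204 205 203 205 204 207 205 203 197 155 201 204 204 203 205 205 203 207 208 206 207 207 208 208 211 211 211 212 211 214 212 214 215 213 215 213 215 214 215 247 247 247 247 63
275 145 143 144 65 65 64 63 63 144 143 143 146 142 145 144 147 145 147 141 126 143 147 146 147 146 148 149 146 149 146 146 145 146 146 146 144 146 145 144 145 144 144 144 147 146 173 202 201 204 204 204 202 202 203 203 200 205 209 152 200 201 202 203 204 204 204 204 207 205 206 206 205 206 207 205 206 206 204 206 208 210 208 209 209 208 207 208 209 247 247 247 223 61
```

The column profile shows a single thin joint line at row 292 in both columns 275 and 345, so slim and row are flush and parallel. The end unit edge is at row 136, consistent with closure, and the push is stiff at 18 N without motion. I relieve the push, then release.

Emit:
{"op": "arm_command", "data": {"series": "0.5 -0.003 0 -0.0005 0; 0.5 -0.003 0 -0.0005 0; 0.5 -0.003 0 -0.0005 0; 0.5 -0.002 0 -0.0005 0; 0.5 0 0 0 0; 0.5 0 0 0 0; 0.5 0 0 0 0; 0.5 0 0 0 0; 0.5 0 0 0 0; 0.5 0 0 0 0"}}

```text
clock: 24.7
position: [0.4905, 0.256, 0.0225]
ee_rot: [0.748, 0.663, -0.0, -0.0]
ft_force: [-0.4, -5.2, -5.9]
grip_width: 0.752
grasp_force: 56.1
```

Emit:
{"op": "arm_command", "data": {"series": "0.5 0 0 0.001 0; 0.5 0 0 0 0; 0.24 0 0 0 0; 0.22 0 0 0 0; 0.18 0 0 0 0; 0.12 0 0 0 0; 0.06 0 0 0 0; 0.06 0 0 0 0; 0.06 0 0 0 0; 0.06 0 0 0 0"}}

```text
clock: 25.95
position: [0.4907, 0.2562, 0.0222]
ee_rot: [0.748, 0.663, 0.0, -0.0]
ft_force: [-1.2, 0.8, 0.3]
grip_width: 0.941
grasp_force: 0.0
```

Emit:
{"op": "arm_command", "data": {"series": "0.06 0 0 -0.01 0; 0.06 0 0 -0.02 0; 0.06 0 0 -0.04 0; 0.06 0 0 -0.05 0; 0.06 0 0 -0.05 0; 0.06 0 0 -0.05 0; 0.06 0 0 -0.05 0; 0.06 0 0 -0.05 0; 0.06 0 0 -0.03 0; 0.06 0 0 0 0"}}

```text
clock: 27.2
position: [0.4909, 0.2565, 0.1629]
ee_rot: [0.748, 0.663, 0.001, -0.0]
ft_force: [0.0, -0.6, -0.1]
grip_width: 0.942
grasp_force: 0.0
```

Run:
```python
from fit import *
W=snap('wrist','wI');W=snap('wrist','wI');o=manip.get_obs();print(o['clock'],o['ft_force'].round(1),o['position'].round(4),o['grip_width'])
a=np.radians(-6.8);R=np.array([[np.cos(a),-np.sin(a),0],[np.sin(a),np.cos(a),0],[0,0,1]])
for xx in (-.005,.02,.04):
  ll=[]
  for y,z in ((.085,.095),(.085,.071),(.039,.071),(-.007,.071),(-.007,.005)):
    P=np.array([[xx,y,z]])@R.T+[.4729,.2425,0]; ll.append(proj(W,P)[0].round(1).tolist())
  print(xx,ll)
  g=cv2.cvtColor(W['pixels'],cv2.COLOR_RGB2GRAY);c=int(ll[2][0])
  print(c,' '.join(str(v) for v in g[int(ll[0][1])-14:int(ll[3][1])+20:1,c]), 'start',int(ll[0][1])-14)
```

```text
27.3 [-0.2  0.  -0.6] [0.4903 0.2563 0.1617] 0.9405532676161015
-0.005 [[279.3, 125.7], [282.9, 125.1], [284.7, 198.9], [286.4, 265.9], [292.3, 237.7]]
284 128 129 127 128 128 127 129 127 128 128 128 127 127 128 130 129 105 105 127 129 129 126 129 129 130 129 128 128 128 128 130 130 129 131 129 130 129 131 130 128 129 127 128 129 131 127 128 127 128 128 129 128 126 132 126 128 126 128 127 130 127 126 128 128 124 125 126 126 128 127 127 127 128 130 129 125 126 128 127 128 127 127 130 129 128 128 128 127 118 94 96 115 127 128 127 128 126 127 127 126 126 128 130 125 129 130 127 128 127 126 127 127 127 126 126 127 126 126 124 129 125 127 127 128 129 124 127 127 128 129 127 123 125 127 126 128 126 127 129 127 128 126 128 129 125 127 127 128 129 128 127 130 128 126 129 194 233 233 233 233 234 233 232 233 233 234 233 233 232 232 231 232 232 230 start 111
0.02 [[324.4, 125.5], [323.7, 125.0], [323.6, 198.8], [323.4, 265.8], [322.2, 237.7]]
323 129 130 128 131 129 129 128 130 127 127 129 129 130 131 128 127 101 108 127 129 130 129 127 129 128 128 129 129 130 128 128 128 126 129 130 131 130 12
[... 553 characters left out ...]
198.8], [352.9, 265.7], [346.1, 237.6]]
354 129 131 129 130 129 129 128 128 127 126 129 127 130 130 132 127 101 104 125 131 129 129 127 129 130 128 130 128 126 132 128 127 129 129 130 128 129 130 129 126 126 126 129 126 127 127 128 127 128 125 126 125 128 127 128 128 131 127 127 126 130 128 126 130 127 128 127 128 124 128 128 129 127 126 126 126 129 127 127 131 128 127 128 129 126 129 129 128 119 94 96 116 129 126 126 128 128 127 127 113 73 46 47 45 51 43 48 47 45 48 47 45 47 41 49 48 47 45 40 45 49 43 46 47 45 42 46 42 48 44 44 49 45 41 41 51 47 51 49 51 47 47 46 52 46 47 70 107 127 127 128 129 129 127 127 200 236 236 236 236 236 237 236 236 237 236 237 236 236 237 236 237 237 237 start 111
```

Measured end edge at row 127.5, joint at 200.5 and slim's outer edge at 266 (predicted when closed: 125, 199, 266). The total length matches with no gap, and the arm is clear. Handing in.

```bash
python3 -c "
from workcell import manip
print(manip.hand_in())"
```

```text
the job is handed in; nothing more can be done
None
```

The slim module now stands in the channel next to its twin with its terminal step to -x. The row is closed against the end unit with no measurable gap, and the job is handed in; the hand-in returned no verdict, so I can't confirm it passed.

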